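# Turn the cam low, then slide the rail under the drill guide

### The job

On the drilling jig the red eccentric cam blocks the blue carriage. With the fingertips, push the black post of the cam's lever round clockwise (seen from above) until the lever rests against the brass stop pin, which brings the cam's low point to face the carriage; only then push the carriage forward by its upright back plate as far as it goes, so that the pine rail lying in its tray runs in under the drill guide, and move clear. Pick nothing up: the rail stays lying in its tray, and the glue bottle, the tape roll and the screwdriver stay where they are.

Things in the scene. Friction and masses are not known exactly. Their poses are not given: they have to be found in the camera images.
- jig: Drilling jig fixed to the bench: wooden base plate 270 x 270 mm, 15 mm thick. Origin on the bench surface; the plate spans x -120 to 150, y -125 to 145 mm in the jig's frame. The jig's +x is forward, the way the carriage is pushed (away from the robot, to within 20 degrees), +y is to its left, z up. Nothing on the jig is higher than 86 mm.
- cam_pivot (a point): The upright axis on which the cam turns, at x 35, y -30 mm of the jig's frame, at the top of the lever bar (z 41 mm above the bench).
- cam_post (a point): Centre of the top of the black upright post at the end of the cam's steel lever, the part to push sideways: 16 mm in diameter, 75 mm from the pivot axis, free from z 41 mm (top of the lever bar, 16 mm wide) to z 86 mm. It goes round from ahead of the pivot, past the jig's right-hand side (-y), to behind and right of the pivot.
- cam (a joint): Cam angle (rad), growing anticlockwise from above. At 0, its mechanical end, the lever is against the stop pin and the low point (white dot) faces the carriage. Pivot-to-post direction from the jig's +x: -125 degrees plus this angle. Starts 1.7 to 2.6, where the red disc (z 17 to 33 mm) blocks the carriage. About 3 N on the post turns it; it stays where left; the carriage cannot turn it.
- carriage (a joint): Travel of the blue carriage along the jig's +x (m): 0 fully back (the start), 0.036 fully forward at its stop, possible only with the cam low. About 3 N moves it, it stays where it is left.
- carriage_push (a point): The point to push on the carriage: middle of the rear face (facing the jig's -x, the robot) of its upright blue back plate, 60 mm above the bench. The plate is 90 mm wide (along the jig's y), 12 mm thick and rises from z 30 to 85 mm. It moves with the carriage; at the start it is at x -90, y -5 mm of the jig's frame. The space behind it is free.
- carriage_tray (a point): Centre of where the rail lies, on the floor of the carriage's tray (30 mm above the bench; side and rear walls 10 mm high, open in front). Axes as the jig's; moves with the carriage; at the start x -14, y 90 mm of the jig's frame.
- stop_pin (a point): Centre of the top of the brass stop pin, 8 mm thick, at x -6, y -68 mm of the jig's frame, top 44 mm above the bench. The lever bar's side comes to rest against it.
- drill_guide (a point): Centre of the top of the aluminium drill guide bridge, at x 100, y 90 mm of the jig's frame, 78 mm above the bench (its two dark bushes rise to 85 mm). It measures 50 mm along the jig's x and 70 mm along y; the tunnel under it is 54 mm wide and reaches up to z 60 mm.
- rail: Loose pine rail 140 x 38 x 20 mm, 60 g, lying lengthwise (along the jig's x) in the carriage's tray, origin at the centre of its underside. It rides along with the carriage; not to be lifted.
- glue_bottle: Bystander: yellow glue bottle, upright, 56 mm in diameter, 150 mm high, left of the jig. Origin at its foot.
- tape_roll: Bystander: blue roll of tape lying flat, 100 mm in diameter, 25 mm high, right of the jig. Origin at its foot.
- screwdriver: Bystander: red-handled screwdriver lying beyond the jig. Origin on its underside.

How it is judged:
On the way, in this order (a step that is already met when the one before it is completed fails the run):
1. the cam is at its low point while the carriage is still back (value of joint cam below 0.3 rad and value of joint carriage below 0.012 m), for 0.2 s.
2. the carriage is pushed fully forward (value of joint carriage above 0.032 m), for 0.2 s.
At the end, for the whole second after the job is handed in: The cam is within 0.3 rad of its low point, the carriage is within 4 mm of its forward stop and at rest, and the rail lies in its tray (within 8 mm along, 6 mm across and 6 mm in height of its place) (value of joint cam below 0.3 rad and value of joint carriage above 0.032 m and velocity of joint carriage below 0.01 m/s and linear speed of rail below 0.02 m/s and x of rail in the frame of carriage_tray between -0.008 and 0.008 m and y of rail in the frame of carriage_tray between -0.006 and 0.006 m and z of rail in the frame of carriage_tray between -0.004 and 0.006 m); the robot touches nothing.
It fails at once if the carriage was pushed forward (over 12 mm) before the cam was low (value of joint cam above 0.4 rad and value of joint carriage above 0.012 m).
It fails at once if the rail was lifted (over 10 mm) from its tray (z of rail in the frame of carriage_tray above 0.01 m).
It fails at once if the glue bottle was knocked, moved or picked up (distance of glue_bottle from where it was at the start of the episode above 0.03 m).
It fails at once if the tape roll was knocked, moved or picked up (distance of tape_roll from where it was at the start of the episode above 0.03 m).
It fails at once if the screwdriver was knocked, moved or picked up (distance of screwdriver from where it was at the start of the episode above 0.03 m).
It also fails if it takes over 48 s, if anything falls off the work surface, if the arm or the gripper's body presses on something with over 40 N, if the wrist force passes 120 N, or if a joint passes its speed limit or range.

### The arm

A 7-joint arm with a two-finger parallel gripper is mounted at the origin on the work surface. World frame = base frame: x ahead of the robot, y to its left, z up, the work surface at z = 0. Lengths are in m, angles in rad, forces in N, time in s.
With the tool pointing down it reaches from about 0.425 to 0.925 m from the base axis. Payload 6.8 kg.
Tool frame: the origin (TCP) lies at the very end of the fingers, on their centre line; the grasp point (between the pads) lies 19 mm behind it (r.grip_depth is the distance from the TCP to the grasp point, in m); z points along the fingers, y is the direction in which the jaws open and shut (so a half turn about z gives the same grasp; the last joint's range is limited). The gripper opens to 85 mm and grips with 20 to 120 N. Pads are 22 mm wide; open, the fingers measure 114 mm over their backs; the gripper's body (76 mm by 85 mm) begins 54 mm behind the grasp point. The pads swing forward as they close: fully open they stand 13 mm farther back than shut.
Start: joints at [-1.401, 0.477, 0.022, 1.555, -0.011, 1.109, -0.083], TCP at [0.185, 0.649, 0.231] pointing down, gripper open.
Joint ranges: [-2.96, 2.96], [-0.34, 2.1], [-1.41, 1.46], [0.24, 2.44], [-1.37, 4.51], [0.17, 1.92], [-2.96, 2.96]. Speed limits (rad/s): [2.39, 2.39, 3.14, 3.14, 3.14, 3.14, 3.14].

### API

Orientations are given as a rotation vector (axis times angle).
In Python, from bench import status, eyes, workorder, spotter, r gives the robot as it stands.
- The arm moves only by the tool drive_tool, never from a script. Its argument "commands" is a list of rows, each an object of numbers: "rx", "ry", "rz": the turn, a rotation vector about the world's x, y, z normalised to -1 to 1, where 1 is 8 degrees; "tx", "ty", "tz": the shift along the world's x, y, z normalised to -1 to 1, where 1 is 20 mm; "grip": the closure, from -1 (fully open) to 1 (shut). A call has 1 to 10 rows; each row shifts and turns the commanded pose from where the row before left it; what a row does not reach is not made up. A row lasts 1/8 s, in which the tool goes at most 62.5 mm and 10.7 degrees, less where a joint would pass 70% of its speed; a pose out of reach is approached as far as the arm can. A call with a number of a shift or a turn outside -1 to 1 is refused whole. A call with a gripper value outside its range is refused whole. The fingers move at their own pace and stop on an object; "grip_force" is the grip in N (left out, the last holds). Time passes only in rows, so rows that do not move let the fingers close. It gives the time, the measured TCP pose, the force and the opening at its end, in the units of the state.
- status.get_obs(): the state, without advancing time (a new reading comes with each control period).
- eyes.grab_frame(name): name is "side" or "top" or "wrist"; returns a dict with "frame" (400x640x3 uint8, blue, green, red), "range_z" (400x640 float32, m along the optical axis (not along the pixel's ray), 0 where there is no reading), "fx", "fy", "cx", "cy" (pixels), "T" (4x4, takes a point from camera to world coordinates); the wrist camera has in their place "T_tool_cam" (4x4, takes a point from camera to tool coordinates, whose origin is the TCP and whose axes are the flange's). Camera axes: x right, y down, z forward; pixel columns grow to the right and rows downward; lengths in m; the calibration is good to about 2 mm. A picture is of the moment at which its call begins: read the wrist's pose just before it.
- workorder.hand_in(): hands the job in, once; it reports no verdict.
Trained networks look in the newest picture that a camera, given by its name, has taken for a name from the list of things; names that differ only in an ending like _2 or _b are one class to them, and where a whole thing is asked for, a point or a joint stands for the part that bears it (a point fixed in the world has none). Each returns a list of dicts, best first, with "confidence" (0 to 1); they miss things now and then, are a little off and sometimes report something else, mostly with a low value. They report only what shows in the picture. A call takes as long as a camera call.
- spotter.boxes_of(camera, target): "position" ([column, row] as shares, 0 to 1, of the picture: columns of its width, rows of its height, amid what is visible of it).
- spotter.masks_of(camera, target): "mask" (400x640 bool, what is visible of it) and "position" ([column, row] as shares, 0 to 1, of the picture: columns of its width, rows of its height, amid what is visible of it).
The state is a dict: "clock": time; "joints": joint angles; "qvel": joint speeds; "tau": joint torques, N m; "tcp_pos": TCP position; "orientation": TCP orientation; "contact_force": force on the tool from outside, world axes, zero at the start; "moment": the same for the moment, N m; "grip_width": finger opening in m.
Only numpy, scipy, OpenCV 4.12 (cv2) and the standard library are available. Lean on these libraries where they do the work, as an engineer would, in place of code of your own. Each camera call takes 0.05 s, during which the arm holds its last target.

## Working session

There is one attempt and no reset: what is moved stays moved. The work goes in short steps, Python scripts to look and compute and a tool call to move; the robot and the scene stay as the last step left them, time stands still between calls to the robot, and variables do not carry over. Pictures are saved under pics/ and viewed, and the job is handed in when it is done.

Besides the shell and the picture viewer there is one more tool, called as name([rows], argument=value, ...), one row to a line, values as JSON. drive_tool: Moves the arm, as the interface text tells. Scaled input: -1 to 1 covers 20 mm each way for a shift and 8 degrees each way for a turn. Its arguments: {"type":"object","properties":{"commands":{"type":"array","items":{"type":"object","properties":{"rx":{"type":"number"},"ry":{"type":"number"},"rz":{"type":"number"},"tx":{"type":"number"},"ty":{"type":"number"},"tz":{"type":"number"},"grip":{"type":"number"}}}},"grip_force":{"type":"number"}},"required":["commands"]}

```bash
mkdir -p pics; cat > h.py <<'E'
import numpy as np,cv2
from bench import status,eyes,workorder,spotter,r
def pt(f,u,v,d=None):
    z=f["range_z"][int(v),int(u)] if d is None else d
    p=np.array([(u-f["cx"])*z/f["fx"],(v-f["cy"])*z/f["fy"],z,1])
    return (f["T"]@p)[:3]
E
python3 - <<'E'
from h import *
s=status.get_obs();print({k:np.round(v,3) for k,v in s.items()})
for c in("top","side"):
    f=eyes.grab_frame(c);cv2.imwrite(f"pics/{c}1.png",f["frame"]);np.savez(f"{c}1.npz",**f)
    print(c,np.round(f["T"],3).tolist())
    for t in("jig","cam_post","carriage_push","stop_pin","drill_guide","rail","glue_bottle","tape_roll","screwdriver"):
        try:
            for b in spotter.boxes_of(c,t)[:2]:
                u,v=b["position"][0]*640,b["position"][1]*400
                print(t,round(b["confidence"],2),round(u),round(v),np.round(pt(f,u,v),3))
        except Exception as e: print(t,e)
E
```

```text
{'clock': np.float64(0.0), 'joints': array([-1.401,  0.478,  0.022,  1.556, -0.012,  1.109, -0.083]), 'qvel': array([ 0.   , -0.002, -0.001, -0.001, -0.001,  0.002, -0.002]), 'tau': array([ 0.0000e+00, -5.9646e+01,  1.6070e+00, -2.8120e+01,  1.2000e-02,
        9.0000e-03,  0.0000e+00]), 'tcp_pos': array([0.185, 0.649, 0.23 ]), 'orientation': array([-4.350e-01, -3.111e+00,  3.000e-03]), 'contact_force': array([ 0.338,  0.308, -0.223]), 'moment': array([-0.001, -0.031,  0.004]), 'grip_width': np.float64(0.085)}
top [[0.002, -0.998, 0.07, 0.547], [-1.0, -0.003, -0.017, 0.062], [0.018, -0.07, -0.997, 1.04], [0.0, 0.0, 0.0, 1.0]]
jig 0.92 376 234 [ 0.545 -0.086  0.033]
jig 0.63 284 277 [0.462 0.104 0.116]
cam_post 0.67 386 220 [ 0.575 -0.108  0.035]
carriage_push 0.92 377 271 [ 0.467 -0.089  0.029]
carriage_push 0.4 379 139 [ 0.751 -0.097  0.024]
stop_pin 0.73 376 227 [ 0.559 -0.087  0.033]
drill_guide 0.97 378 227 [ 0.559 -0.091  0.036]
rail 0.89 341 259 [ 0.493 -0.012  0.047]
rail 0.55 373 227 [ 0.559 -0.081  0.033]
glue_bottle 0.67 282 278 [0.463 0.106 0.152]
tape_roll 0.72 482 202 [ 0.617 -0.327 -0.001]
tape_roll 0.25 377 232 [ 0.55  -0.089  0.033]
screwdriver 0.65 377 142 [ 0.744 -0.093  0.024]
side [[0.714, -0.372, 0.593, 0.078], [-0.7, -0.36, 0.617, -0.531], [-0.016, -0.855, -0.518, 0.549], [0.0, 0.0, 0.0, 1.0]]
jig 0.85 342 290 [ 0.465 -0.166  0.084]
cam_post 0.95 364 262 [ 0.574 -0.113  0.046]
carriage_push 0.86 312 288 [ 0.45  -0.117  0.067]
stop_pin 0.73 344 285 [ 0.475 -0.159  0.083]
stop_pin 0.65 417 233 [ 0.739 -0.106  0.023]
drill_guide 0.75 341 289 [ 0.466 -0.162  0.084]
rail 0.55 289 258 [ 0.489 -0.015  0.048]
glue_bottle 0.78 231 229 [0.445 0.087 0.083]
tape_roll 0.84 473 306 [ 0.65  -0.282  0.006]
screwdriver 0.78 417 232 [ 0.742 -0.103  0.02 ]
screwdriver 0.22 470 330 [ 0.608 -0.304 -0.001]
```

```bash
python3 - <<'E'
import cv2
a=cv2.imread("pics/top1.png");cv2.imwrite("pics/top1c.png",cv2.resize(a[100:330,230:530],None,fx=2.6,fy=2.6,interpolation=2))
a=cv2.imread("pics/side1.png");cv2.imwrite("pics/side1c.png",cv2.resize(a[150:370,190:520],None,fx=2.4,fy=2.4,interpolation=2))
E
```

```text
(no output)
```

View pics/top1c.png

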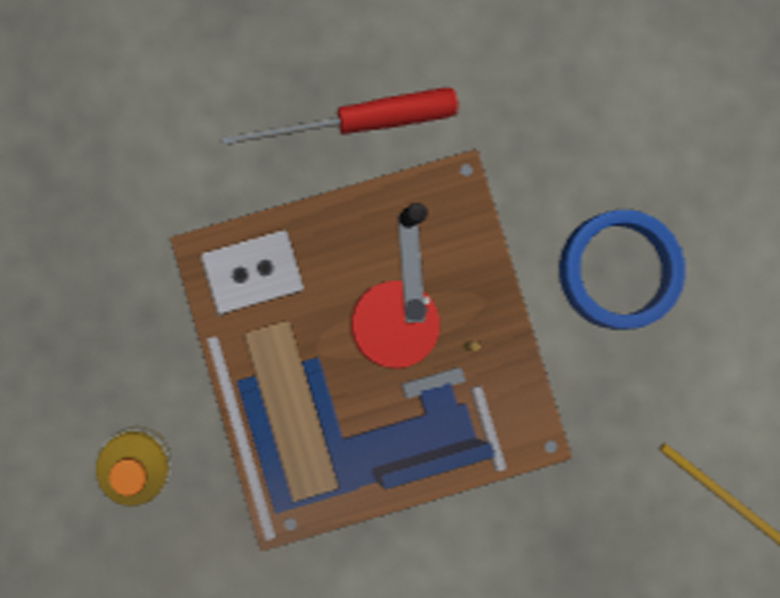

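View pics/side1c.png

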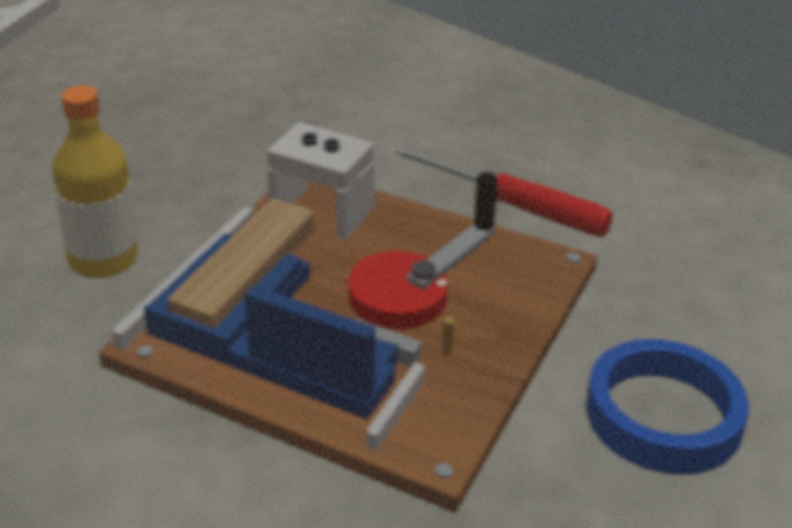

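The top crop shows the jig turned slightly. Its plate corners are at crop pixels (172,237), (478,151), (570,459) and (262,549), the post is at (413,213), and the stop pin is at (473,346). I'll fit the jig pose from the corners.

```bash
cat >> h.py <<'E'
def ray(f,u,v,z):
    d=f["T"][:3,:3]@np.array([(u-f["cx"])/f["fx"],(v-f["cy"])/f["fy"],1]);o=f["T"][:3,3]
    return o+d*(z-o[2])/d[2]
E
python3 - <<'E'
from h import *
f=dict(np.load("top1.npz"));g=dict(np.load("side1.npz"))
J=np.array([[150,145],[150,-125],[-120,-125],[-120,145]])/1e3
def fit(W,J):
    a=W[:,0]+1j*W[:,1];b=J[:,0]+1j*J[:,1];am,bm=a.mean(),b.mean()
    q=((a-am)*np.conj(b-bm)).sum();q/=abs(q);t=am-q*bm
    print("yaw",np.degrees(np.angle(q)),"t",t,"res",np.round(abs(q*b+t-a)*1e3,1));return q,t
C=np.array([[172,237],[478,151],[570,459],[262,549]])/2.6+[230,100]
W=np.array([ray(f,u,v,.015) for u,v in C]);q,t=fit(W,J)
# side corners visible: FR(597,260) BL(102,352) BR(457,508) top edge
C2=np.array([[597,260],[457,497],[102,350]])/2.4+[190,150]
W2=np.array([ray(g,u,v,.015) for u,v in C2]);fit(W2,J[[1,2,3]])
iw=lambda p:(lambda z:np.round([z.real*1e3,z.imag*1e3],1))(((p[0]+1j*p[1])-t)*np.conj(q))
for n,u,v,z in(("pin",473,346,.044),("pivot",414,310,.041),("posttop",417,211,.086)):
    p=ray(f,u/2.6+230,v/2.6+100,z);print(n,np.round(p,3),iw(p))
for n,u,v,z in(("pin",449,320,.044),("posttop",487,176,.086)):
    p=ray(g,u/2.4+190,v/2.4+150,z);print("side",n,np.round(p,3),iw(p))
for n,x,y in(("piv",35,-30),("push",-90,-5),("pin",-6,-68)):
    w=q*(x+1j*y)/1e3+t;print(n,w)
for a in range(45,-131,-15):
    w=q*((35-30j)/1e3+.075*np.exp(1j*np.radians(a)))+t;print(a,np.round(w,3))
for d in spotter.masks_of("top","tape_roll")[:1]:
    v,u=np.nonzero(d["mask"]);P=np.array([ray(f,a,b,.02) for a,b in zip(u,v)]);print("tape",P.min(0),P.max(0),iw(P.mean(0)))
E
```

```text
yaw 16.038474216212656 t (0.5338175766593514-0.09621416361826658j) res [1.7 2.1 2.4 2.7]
yaw 15.532597919850566 t (0.5360581610232569-0.09717025495249748j) res [6.  3.6 3.4]
pin [ 0.547 -0.161  0.044] [ -5.4 -66.1]
pivot [ 0.576 -0.114  0.041] [ 35.6 -28.9]
posttop [ 0.652 -0.109  0.086] [109.9 -45.1]
side pin [ 0.549 -0.163  0.044] [ -3.7 -68.5]
side posttop [ 0.653 -0.109  0.086] [111.3 -45.7]
piv (0.5757437337245732-0.11537655787739695j)
push (0.4487021156284501-0.12588499598773556j)
pin (0.5468383475421665-0.16322505471529075j)
45 (0.612-0.05j)
30 (0.628-0.061j)
15 (0.64-0.077j)
0 (0.648-0.095j)
-15 (0.651-0.114j)
-30 (0.649-0.133j)
-45 (0.641-0.152j)
-60 (0.63-0.167j)
-75 (0.614-0.18j)
-90 (0.596-0.187j)
-105 (0.577-0.19j)
-120 (0.558-0.188j)
tape [ 0.56237017 -0.3440796   0.02      ] [ 0.6601713  -0.23914643  0.02      ] [  20.8 -209.5]
```

The jig's yaw is about 16° and its origin is at (0.534, -0.097). The pivot is at (0.576, -0.115). The post is at world angle 4.5°, so the cam is at about 1.97 rad. I'll now move toward a point on the counter-clockwise side of the post, with the fingers shut.

drive_tool([
  {"tx": 0.626,"ty": -1,"rz": 0.4,"grip": 1},
  {"tx": 0.626,"ty": -1,"rz": 0.4,"grip": 1},
  {"tx": 0.626,"ty": -1,"rz": 0.4,"grip": 1},
  {"tx": 0.626,"ty": -1,"rz": 0.4,"grip": 1},
  {"tx": 0.626,"ty": -1,"rz": 0.4,"grip": 1},
  {"tx": 0.626,"ty": -1,"rz": 0.4,"grip": 1},
  {"tx": 0.626,"ty": -1,"rz": 0.4,"grip": 1},
  {"tx": 0.626,"ty": -1,"rz": 0.4,"grip": 1},
  {"tx": 0.626,"ty": -1,"rz": 0.4,"grip": 1},
  {"tx": 0.626,"ty": -1,"rz": 0.4,"grip": 1},
])

```text
validation failed for argument at $.co...
```

drive_tool([
  {"tx": 0.626,"ty": -1,"grip": 1},
  {"tx": 0.626,"ty": -1,"grip": 1},
  {"tx": 0.626,"ty": -1,"grip": 1},
  {"tx": 0.626,"ty": -1,"grip": 1},
  {"tx": 0.626,"ty": -1,"grip": 1},
  {"tx": 0.626,"ty": -1,"grip": 1},
  {"tx": 0.626,"ty": -1,"grip": 1},
  {"tx": 0.626,"ty": -1,"grip": 1},
  {"tx": 0.626,"ty": -1,"grip": 1},
  {"tx": 0.626,"ty": -1,"grip": 1},
])

```text
validation failed for argument at $.co...
```

drive_tool([
  {"tx": 0.626,"ty": -1,"grip": 1},
  {"tx": 0.626,"ty": -1,"grip": 1},
  {"tx": 0.626,"ty": -1,"grip": 1},
  {"tx": 0.626,"ty": -1,"grip": 1},
  {"tx": 0.626,"ty": -1,"grip": 1},
  {"tx": 0.626,"ty": -1,"grip": 1},
  {"tx": 0.626,"ty": -1,"grip": 1},
  {"tx": 0.626,"ty": -1,"grip": 1},
  {"tx": 0.626,"ty": -1,"grip": 1},
  {"tx": 0.626,"ty": -1,"grip": 1},
])

```text
validation failed for argument at $.co...
```

drive_tool([
  {"tx": 0.63,"ty": -1.0,"tz": 0.0,"rx": 0.0,"ry": 0.0,"rz": 0.4,"grip": 1.0},
])

```text
clock: 1.18
tcp_pos: [0.1959, 0.6301, 0.2311]
orientation: [-0.341, -3.122, -0.001]
contact_force: [-0.1, -0.3, -0.4]
grip_width: 0.0695
```

drive_tool([
  {"tx": 0.6,"ty": -1,"tz": 0,"rx": 0,"ry": 0,"rz": 0.4,"grip": 1},
  {"tx": 0.6,"ty": -1,"tz": 0,"rx": 0,"ry": 0,"rz": 0.4,"grip": 1},
  {"tx": 0.6,"ty": -1,"tz": 0,"rx": 0,"ry": 0,"rz": 0.4,"grip": 1},
  {"tx": 0.6,"ty": -1,"tz": 0,"rx": 0,"ry": 0,"rz": 0.4,"grip": 1},
  {"tx": 0.6,"ty": -1,"tz": 0,"rx": 0,"ry": 0,"rz": 0.4,"grip": 1},
  {"tx": 0.6,"ty": -1,"tz": 0,"rx": 0,"ry": 0,"rz": 0.4,"grip": 1},
  {"tx": 0.6,"ty": -1,"tz": 0,"rx": 0,"ry": 0,"rz": 0.4,"grip": 1},
  {"tx": 0.6,"ty": -1,"tz": 0,"rx": 0,"ry": 0,"rz": 0.4,"grip": 1},
  {"tx": 0.6,"ty": -1,"tz": 0,"rx": 0,"ry": 0,"rz": 0.4,"grip": 1},
  {"tx": 0.6,"ty": -1,"tz": 0,"rx": 0,"ry": 0,"rz": 0,"grip": 1},
])

```text
clock: 2.42
tcp_pos: [0.3182, 0.4285, 0.2315]
orientation: [-0.44, 3.11, 0.0]
contact_force: [1.1, 0.7, 0.0]
grip_width: 0.0001
```

drive_tool([
  {"tx": 0.6,"ty": -1,"tz": 0,"rx": 0,"ry": 0,"rz": 0,"grip": 1},
  {"tx": 0.6,"ty": -1,"tz": 0,"rx": 0,"ry": 0,"rz": 0,"grip": 1},
  {"tx": 0.6,"ty": -1,"tz": 0,"rx": 0,"ry": 0,"rz": 0,"grip": 1},
  {"tx": 0.6,"ty": -1,"tz": 0,"rx": 0,"ry": 0,"rz": 0,"grip": 1},
  {"tx": 0.6,"ty": -1,"tz": 0,"rx": 0,"ry": 0,"rz": 0,"grip": 1},
  {"tx": 0.6,"ty": -1,"tz": 0,"rx": 0,"ry": 0,"rz": 0,"grip": 1},
  {"tx": 0.6,"ty": -1,"tz": 0,"rx": 0,"ry": 0,"rz": 0,"grip": 1},
  {"tx": 0.6,"ty": -1,"tz": 0,"rx": 0,"ry": 0,"rz": 0,"grip": 1},
  {"tx": 0.6,"ty": -1,"tz": 0,"rx": 0,"ry": 0,"rz": 0,"grip": 1},
  {"tx": 0.6,"ty": -1,"tz": 0,"rx": 0,"ry": 0,"rz": 0,"grip": 1},
])

```text
clock: 3.68
tcp_pos: [0.4381, 0.2285, 0.2315]
orientation: [-0.439, 3.11, 0.0]
contact_force: [0.7, 0.3, 0.2]
grip_width: -0.0002
```

drive_tool([
  {"tx": 0.7,"ty": -1,"tz": 0,"rx": 0,"ry": 0,"rz": 0,"grip": 1},
  {"tx": 0.7,"ty": -1,"tz": 0,"rx": 0,"ry": 0,"rz": 0,"grip": 1},
  {"tx": 0.7,"ty": -1,"tz": 0,"rx": 0,"ry": 0,"rz": 0,"grip": 1},
  {"tx": 0.7,"ty": -1,"tz": 0,"rx": 0,"ry": 0,"rz": 0,"grip": 1},
  {"tx": 0.7,"ty": -1,"tz": 0,"rx": 0,"ry": 0,"rz": 0,"grip": 1},
  {"tx": 0.7,"ty": -1,"tz": 0,"rx": 0,"ry": 0,"rz": 0,"grip": 1},
  {"tx": 0.7,"ty": -1,"tz": 0,"rx": 0,"ry": 0,"rz": 0,"grip": 1},
  {"tx": 0.7,"ty": -1,"tz": 0,"rx": 0,"ry": 0,"rz": 0,"grip": 1},
  {"tx": 0.7,"ty": -1,"tz": 0,"rx": 0,"ry": 0,"rz": 0,"grip": 1},
  {"tx": 0.7,"ty": -1,"tz": 0,"rx": 0,"ry": 0,"rz": 0,"grip": 1},
])

```text
clock: 4.92
tcp_pos: [0.5782, 0.0285, 0.2315]
orientation: [-0.44, 3.11, 0.0]
contact_force: [0.6, -0.3, 0.5]
grip_width: -0.0
```

drive_tool([
  {"tx": 0.55,"ty": -0.95,"tz": 0,"rx": 0,"ry": 0,"rz": 0,"grip": 1},
  {"tx": 0.55,"ty": -0.95,"tz": 0,"rx": 0,"ry": 0,"rz": 0,"grip": 1},
  {"tx": 0.55,"ty": -0.95,"tz": 0,"rx": 0,"ry": 0,"rz": 0,"grip": 1},
  {"tx": 0.55,"ty": -0.95,"tz": 0,"rx": 0,"ry": 0,"rz": 0,"grip": 1},
  {"tx": 0.55,"ty": -0.95,"tz": -1,"rx": 0,"ry": 0,"rz": 0,"grip": 1},
  {"tx": 0,"ty": 0,"tz": -1,"rx": 0,"ry": 0,"rz": 0,"grip": 1},
  {"tx": 0,"ty": 0,"tz": -1,"rx": 0,"ry": 0,"rz": 0,"grip": 1},
  {"tx": 0,"ty": 0,"tz": -1,"rx": 0,"ry": 0,"rz": 0,"grip": 1},
  {"tx": 0,"ty": 0,"tz": -1,"rx": 0,"ry": 0,"rz": 0,"grip": 1},
  {"tx": 0,"ty": 0,"tz": -1,"rx": 0,"ry": 0,"rz": 0,"grip": 1},
])

```text
clock: 6.18
tcp_pos: [0.6329, -0.0659, 0.1103]
orientation: [-0.44, 3.11, -0.0]
contact_force: [1.3, 0.5, 0.2]
grip_width: -0.0002
```

```bash
python3 - <<'E'
from h import *
print(status.get_obs()["tcp_pos"])
a=eyes.grab_frame("side")["frame"];cv2.imwrite("pics/side2c.png",cv2.resize(a[130:370,190:520],None,fx=2.4,fy=2.4,interpolation=2))
E
```

```text
[ 0.63289199 -0.06593337  0.11031611]
```

View pics/side2c.png

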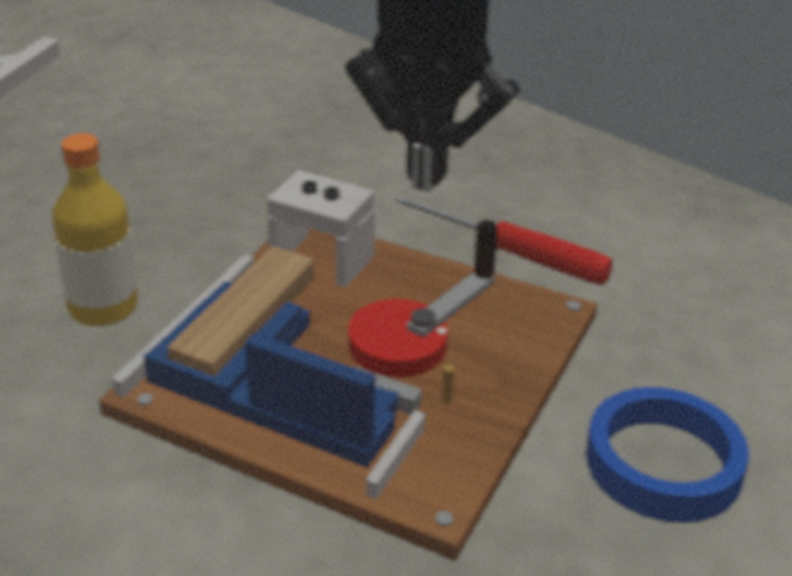

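```bash
python3 - <<'E'
import numpy as np
p=np.array([.5757,-.1154]);c=np.array([.6329,-.0659])
A=list(range(32,-77,-9))+list(range(-79,-101,-3))
for a in A:
    w=p+.075*np.array([np.cos(np.radians(a)),np.sin(np.radians(a))]);d=np.round((w-c)/.02,2);c=c+d*.02;print(a,d,np.round(w,3))
E
```

```text
32 [ 0.32 -0.49] [ 0.639 -0.076]
23 [ 0.27 -0.52] [ 0.645 -0.086]
14 [ 0.19 -0.56] [ 0.648 -0.097]
5 [ 0.1  -0.58] [ 0.65  -0.109]
-4 [ 0.   -0.59] [ 0.651 -0.121]
-13 [-0.09 -0.58] [ 0.649 -0.132]
-22 [-0.17 -0.56] [ 0.645 -0.143]
-31 [-0.27 -0.53] [ 0.64  -0.154]
-40 [-0.34 -0.48] [ 0.633 -0.164]
-49 [-0.41 -0.42] [ 0.625 -0.172]
-58 [-0.47 -0.35] [ 0.615 -0.179]
-67 [-0.52 -0.27] [ 0.605 -0.184]
-76 [-0.56 -0.18] [ 0.594 -0.188]
-79 [-0.19 -0.05] [ 0.59  -0.189]
-82 [-0.2  -0.03] [ 0.586 -0.19 ]
-85 [-0.19 -0.02] [ 0.582 -0.19 ]
-88 [-0.2  -0.01] [ 0.578 -0.19 ]
-91 [-0.2 -0. ] [ 0.574 -0.19 ]
-94 [-0.19  0.  ] [ 0.57 -0.19]
-97 [-0.2   0.02] [ 0.567 -0.19 ]
-100 [-0.19  0.03] [ 0.563 -0.189]
```

drive_tool([
  {"tx": 0,"ty": 0,"tz": -0.8,"rx": 0,"ry": 0,"rz": 0,"grip": 1},
  {"tx": 0,"ty": 0,"tz": -0.8,"rx": 0,"ry": 0,"rz": 0,"grip": 1},
  {"tx": 0,"ty": 0,"tz": -0.8,"rx": 0,"ry": 0,"rz": 0,"grip": 1},
])

```text
clock: 6.6
tcp_pos: [0.6328, -0.0658, 0.0624]
orientation: [-0.44, 3.11, -0.0]
contact_force: [0.1, -0.2, -0.0]
grip_width: -0.0001
```

drive_tool([
  {"tx": 0.32,"ty": -0.49,"tz": 0,"rx": 0,"ry": 0,"rz": 0,"grip": 1},
  {"tx": 0.27,"ty": -0.52,"tz": 0,"rx": 0,"ry": 0,"rz": 0,"grip": 1},
  {"tx": 0.19,"ty": -0.56,"tz": 0,"rx": 0,"ry": 0,"rz": 0,"grip": 1},
  {"tx": 0.1,"ty": -0.58,"tz": 0,"rx": 0,"ry": 0,"rz": 0,"grip": 1},
  {"tx": 0,"ty": -0.59,"tz": 0,"rx": 0,"ry": 0,"rz": 0,"grip": 1},
])

```text
clock: 7.22
tcp_pos: [0.6485, -0.12, 0.0628]
orientation: [0.439, -3.107, -0.005]
contact_force: [-7.1, 5.5, -0.1]
grip_width: -0.0
```

```bash
python3 - <<'E'
from h import *
a=eyes.grab_frame("side")["frame"];cv2.imwrite("pics/side3c.png",cv2.resize(a[130:370,190:520],None,fx=2.4,fy=2.4,interpolation=2))
E
```

```text
(no output)
```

View pics/side3c.png

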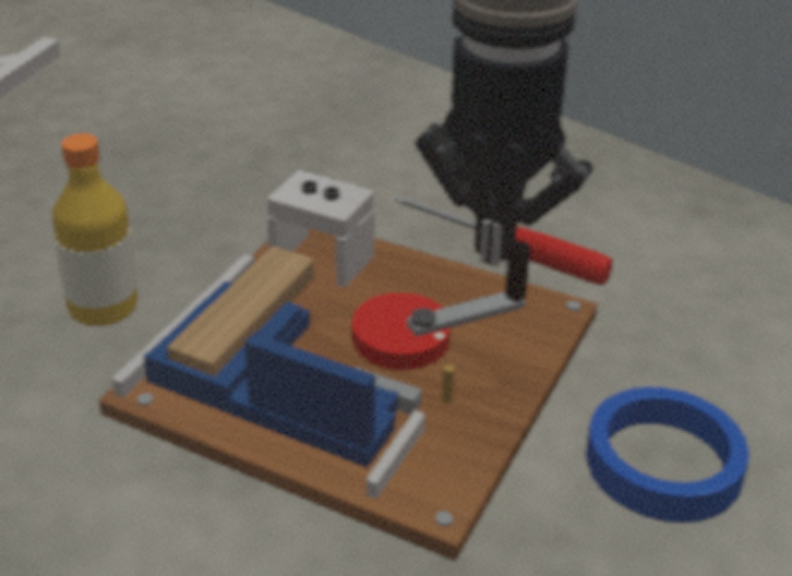

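The post, now at crop (516,265), is being pushed round ahead of the fingers at (490,240). I'll keep following the circle.

drive_tool([
  {"tx": -0.09,"ty": -0.58,"tz": 0,"rx": 0,"ry": 0,"rz": 0,"grip": 1},
  {"tx": -0.17,"ty": -0.56,"tz": 0,"rx": 0,"ry": 0,"rz": 0,"grip": 1},
  {"tx": -0.27,"ty": -0.53,"tz": 0,"rx": 0,"ry": 0,"rz": 0,"grip": 1},
  {"tx": -0.34,"ty": -0.48,"tz": 0,"rx": 0,"ry": 0,"rz": 0,"grip": 1},
  {"tx": -0.41,"ty": -0.42,"tz": 0,"rx": 0,"ry": 0,"rz": 0,"grip": 1},
  {"tx": -0.47,"ty": -0.35,"tz": 0,"rx": 0,"ry": 0,"rz": 0,"grip": 1},
])

```text
clock: 8.02
tcp_pos: [0.6154, -0.1802, 0.0637]
orientation: [-0.438, 3.109, -0.002]
contact_force: [3.4, 3.3, -0.6]
grip_width: 0.0001
```

drive_tool([
  {"tx": -0.52,"ty": -0.27,"tz": 0,"rx": 0,"ry": 0,"rz": 0,"grip": 1},
  {"tx": -0.56,"ty": -0.18,"tz": 0,"rx": 0,"ry": 0,"rz": 0,"grip": 1},
  {"tx": -0.2,"ty": -0.05,"tz": 0,"rx": 0,"ry": 0,"rz": 0,"grip": 1},
])

```text
clock: 8.4
tcp_pos: [0.5891, -0.1893, 0.0635]
orientation: [-0.439, 3.111, 0.0]
contact_force: [3.7, 3.0, 0.9]
grip_width: 0.0
```

```bash
python3 - <<'E'
from h import *
a=eyes.grab_frame("side")["frame"];cv2.imwrite("pics/side4c.png",cv2.resize(a[130:370,190:520],None,fx=2.4,fy=2.4,interpolation=2))
E
```

```text
(no output)
```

View pics/side4c.png

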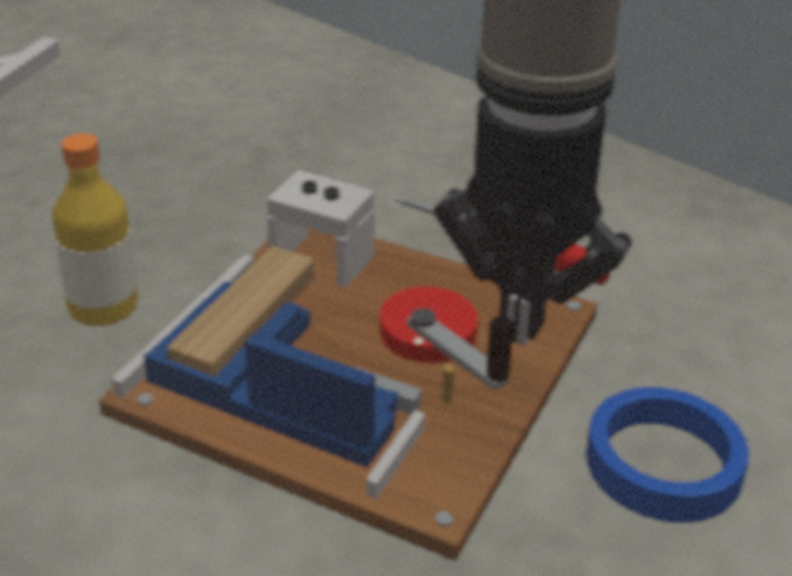

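The lever, with its post at crop (500,350), is close to the pin at (448,383) but not touching it yet. I'll continue in small steps.

drive_tool([
  {"tx": -0.2,"ty": -0.03,"tz": 0,"rx": 0,"ry": 0,"rz": 0,"grip": 1},
  {"tx": -0.2,"ty": -0.02,"tz": 0,"rx": 0,"ry": 0,"rz": 0,"grip": 1},
])

```text
clock: 8.7
tcp_pos: [0.582, -0.1899, 0.0634]
orientation: [-0.44, 3.11, -0.0]
contact_force: [3.0, 2.6, 0.6]
grip_width: 0.0003
```

drive_tool([
  {"tx": -0.2,"ty": 0,"tz": 0,"rx": 0,"ry": 0,"rz": 0,"grip": 1},
  {"tx": -0.1,"ty": 0,"tz": 0,"rx": 0,"ry": 0,"rz": 0,"grip": 1},
])

```text
clock: 8.95
tcp_pos: [0.5754, -0.1906, 0.0634]
orientation: [0.439, -3.111, 0.001]
contact_force: [3.3, 0.5, 0.8]
grip_width: 0.0001
```

drive_tool([
  {"tx": -0.1,"ty": 0,"tz": 0,"rx": 0,"ry": 0,"rz": 0,"grip": 1},
  {"tx": -0.1,"ty": 0,"tz": 0,"rx": 0,"ry": 0,"rz": 0,"grip": 1},
])

```text
clock: 9.2
tcp_pos: [0.5736, -0.1904, 0.0637]
orientation: [-0.439, 3.107, -0.003]
contact_force: [9.8, 0.9, -3.8]
grip_width: 0.0004
```

The force jumped and the fingers stopped, so the lever is on the pin. I'll back off, raise and check.

drive_tool([
  {"tx": 0.5,"ty": 0,"tz": 0,"rx": 0,"ry": 0,"rz": 0,"grip": 1},
  {"tx": 0.5,"ty": 0,"tz": 0,"rx": 0,"ry": 0,"rz": 0,"grip": 1},
  {"tx": 0,"ty": 0,"tz": 1,"rx": 0,"ry": 0,"rz": 0,"grip": 1},
  {"tx": 0,"ty": 0,"tz": 1,"rx": 0,"ry": 0,"rz": 0,"grip": 1},
  {"tx": 0,"ty": 0,"tz": 1,"rx": 0,"ry": 0,"rz": 0,"grip": 1},
  {"tx": 0,"ty": 0,"tz": 1,"rx": 0,"ry": 0,"rz": 0,"grip": 1},
])

```text
clock: 9.95
tcp_pos: [0.5917, -0.1903, 0.1455]
orientation: [-0.439, 3.11, -0.0]
contact_force: [0.1, 0.3, 0.3]
grip_width: -0.0
```

```bash
python3 - <<'E'
from h import *
a=eyes.grab_frame("side")["frame"];cv2.imwrite("pics/side5c.png",cv2.resize(a[130:370,190:520],None,fx=2.4,fy=2.4,interpolation=2))
q=np.exp(1j*np.radians(16))
for x,y in((-130,-5),(-90,-5)):print(q*(x+1j*y)/1e3+.534-.0965j)
print(status.get_obs()["tcp_pos"])
E
```

```text
(0.4104141663071036-0.1371391647359015j)
(0.44886463414463634-0.12611367050322153j)
[ 0.5932937  -0.1908023   0.14824261]
```

View pics/side5c.png

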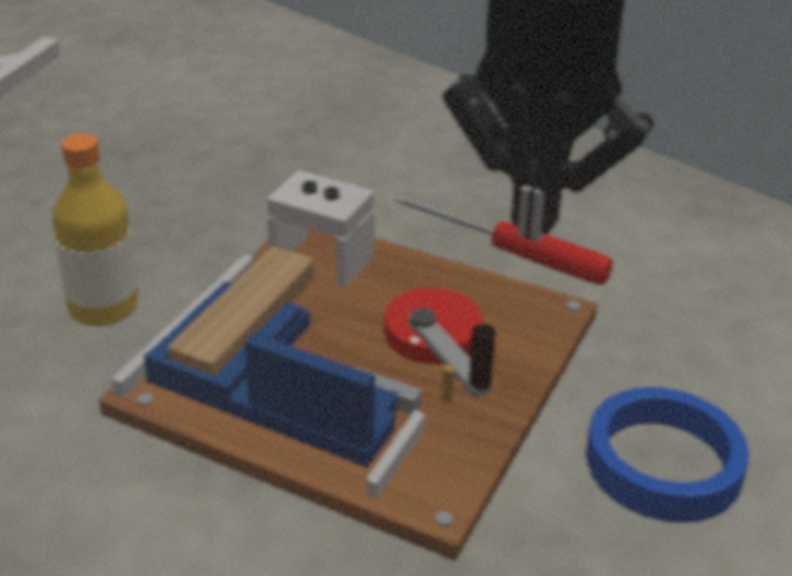

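The lever bar now rests against the pin at crop (448,383), the white dot faces the carriage, and the carriage is still back. I'll go behind the back plate.

drive_tool([
  {"tx": -0.97,"ty": 0.31,"tz": 0,"rx": 0,"ry": 0,"rz": 0,"grip": 1},
  {"tx": -0.97,"ty": 0.31,"tz": 0,"rx": 0,"ry": 0,"rz": 0,"grip": 1},
  {"tx": -0.97,"ty": 0.31,"tz": 0,"rx": 0,"ry": 0,"rz": 0,"grip": 1},
  {"tx": -0.97,"ty": 0.31,"tz": 0,"rx": 0,"ry": 0,"rz": 0,"grip": 1},
  {"tx": -0.97,"ty": 0.31,"tz": 0,"rx": 0,"ry": 0,"rz": 0,"grip": 1},
  {"tx": -0.97,"ty": 0.31,"tz": 0,"rx": 0,"ry": 0,"rz": 0,"grip": 1},
  {"tx": -0.97,"ty": 0.31,"tz": 0,"rx": 0,"ry": 0,"rz": 0,"grip": 1},
  {"tx": -0.97,"ty": 0.31,"tz": 0,"rx": 0,"ry": 0,"rz": 0,"grip": 1},
  {"tx": -0.97,"ty": 0.31,"tz": 0,"rx": 0,"ry": 0,"rz": 0,"grip": 1},
])

```text
clock: 11.12
tcp_pos: [0.4165, -0.1342, 0.1439]
orientation: [-0.439, 3.11, -0.0]
contact_force: [0.1, 0.2, -1.0]
grip_width: -0.0001
```

drive_tool([
  {"tx": 0,"ty": 0,"tz": -0.7,"rx": 0,"ry": 0,"rz": 0,"grip": 1},
  {"tx": 0,"ty": 0,"tz": -0.7,"rx": 0,"ry": 0,"rz": 0,"grip": 1},
])

```text
clock: 11.38
tcp_pos: [0.418, -0.1344, 0.1149]
orientation: [-0.44, 3.109, -0.001]
contact_force: [-0.9, 0.1, -0.4]
grip_width: -0.0
```

```bash
python3 - <<'E'
from h import *
s=status.get_obs();print(s["tcp_pos"],s["orientation"],s["joints"])
a=eyes.grab_frame("side")["frame"];cv2.imwrite("pics/side6c.png",cv2.resize(a[130:370,190:520],None,fx=2.4,fy=2.4,interpolation=2))
E
```

```text
[ 0.41796296 -0.13438378  0.1149214 ] [-4.39595736e-01  3.10909074e+00 -5.98648003e-04] [-0.0676428   0.26238313  0.27261664  2.22229747 -0.11329633  0.66769124
  2.13679124]
```

View pics/side6c.png

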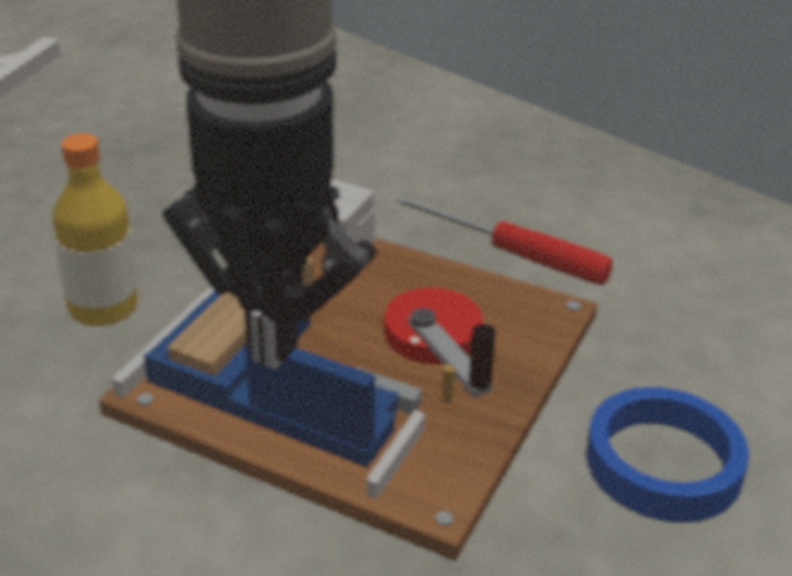

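drive_tool([
  {"tx": 0,"ty": 0,"tz": -0.7,"rx": 0,"ry": 0,"rz": 0,"grip": 1},
  {"tx": 0,"ty": 0,"tz": -0.7,"rx": 0,"ry": 0,"rz": 0,"grip": 1},
])

```text
clock: 11.68
tcp_pos: [0.4174, -0.1344, 0.0862]
orientation: [0.439, -3.111, 0.0]
contact_force: [-0.0, -0.1, 0.2]
grip_width: -0.0004
```

drive_tool([
  {"tx": 0,"ty": 0,"tz": -0.7,"rx": 0,"ry": 0,"rz": 0,"grip": 1},
  {"tx": 0,"ty": 0,"tz": -0.6,"rx": 0,"ry": 0,"rz": 0,"grip": 1},
])

```text
clock: 11.92
tcp_pos: [0.4169, -0.1343, 0.0602]
orientation: [0.439, -3.11, -0.0]
contact_force: [0.3, -0.4, -0.4]
grip_width: 0.0002
```

drive_tool([
  {"tx": 0.3,"ty": 0.09,"tz": 0,"rx": 0,"ry": 0,"rz": 0,"grip": 1},
  {"tx": 0.3,"ty": 0.09,"tz": 0,"rx": 0,"ry": 0,"rz": 0,"grip": 1},
  {"tx": 0.3,"ty": 0.09,"tz": 0,"rx": 0,"ry": 0,"rz": 0,"grip": 1},
  {"tx": 0.3,"ty": 0.09,"tz": 0,"rx": 0,"ry": 0,"rz": 0,"grip": 1},
])

```text
clock: 12.42
tcp_pos: [0.4417, -0.1269, 0.0616]
orientation: [-0.44, 3.11, -0.0]
contact_force: [-2.8, -1.6, 1.9]
grip_width: 0.0
```

drive_tool([
  {"tx": 0.3,"ty": 0.09,"tz": 0,"rx": 0,"ry": 0,"rz": 0,"grip": 1},
  {"tx": 0.3,"ty": 0.09,"tz": 0,"rx": 0,"ry": 0,"rz": 0,"grip": 1},
  {"tx": 0.3,"ty": 0.09,"tz": 0,"rx": 0,"ry": 0,"rz": 0,"grip": 1},
])

```text
clock: 12.8
tcp_pos: [0.4592, -0.1217, 0.0613]
orientation: [0.439, -3.11, -0.0]
contact_force: [-3.7, -1.5, 1.9]
grip_width: 0.0002
```

drive_tool([
  {"tx": 0.2,"ty": 0.06,"tz": 0,"rx": 0,"ry": 0,"rz": 0,"grip": 1},
  {"tx": 0.2,"ty": 0.06,"tz": 0,"rx": 0,"ry": 0,"rz": 0,"grip": 1},
])

```text
clock: 13.05
tcp_pos: [0.4673, -0.1193, 0.0613]
orientation: [0.439, -3.111, 0.0]
contact_force: [-1.1, -2.2, 1.5]
grip_width: 0.0002
```

drive_tool([
  {"tx": 0.1,"ty": 0.03,"tz": 0,"rx": 0,"ry": 0,"rz": 0,"grip": 1},
  {"tx": 0.1,"ty": 0.03,"tz": 0,"rx": 0,"ry": 0,"rz": 0,"grip": 1},
])

```text
clock: 13.3
tcp_pos: [0.4711, -0.1181, 0.0613]
orientation: [0.439, -3.111, 0.0]
contact_force: [-1.9, -2.3, 1.1]
grip_width: -0.0
```

drive_tool([
  {"tx": 0.1,"ty": 0.03,"tz": 0,"rx": 0,"ry": 0,"rz": 0,"grip": 1},
  {"tx": 0.1,"ty": 0.03,"tz": 0,"rx": 0,"ry": 0,"rz": 0,"grip": 1},
])

```text
clock: 13.55
tcp_pos: [0.4751, -0.117, 0.0613]
orientation: [0.439, -3.111, 0.0]
contact_force: [-2.3, -2.3, 0.0]
grip_width: 0.0001
```

drive_tool([
  {"tx": 0.1,"ty": 0.03,"tz": 0,"rx": 0,"ry": 0,"rz": 0,"grip": 1},
  {"tx": 0.1,"ty": 0.03,"tz": 0,"rx": 0,"ry": 0,"rz": 0,"grip": 1},
])

```text
clock: 13.8
tcp_pos: [0.4754, -0.1166, 0.0608]
orientation: [0.436, -3.104, -0.002]
contact_force: [-14.1, -5.6, 9.8]
grip_width: 0.0004
```

```bash
python3 - <<'E'
from h import *
a=eyes.grab_frame("side")["frame"];cv2.imwrite("pics/side7c.png",cv2.resize(a[130:370,190:520],None,fx=2.4,fy=2.4,interpolation=2))
print(status.get_obs()["tcp_pos"],status.get_obs()["contact_force"])
E
```

```text
[ 0.47533135 -0.11659461  0.06072333] [-11.72129274  -4.05111953   9.24719239]
```

View pics/side7c.png

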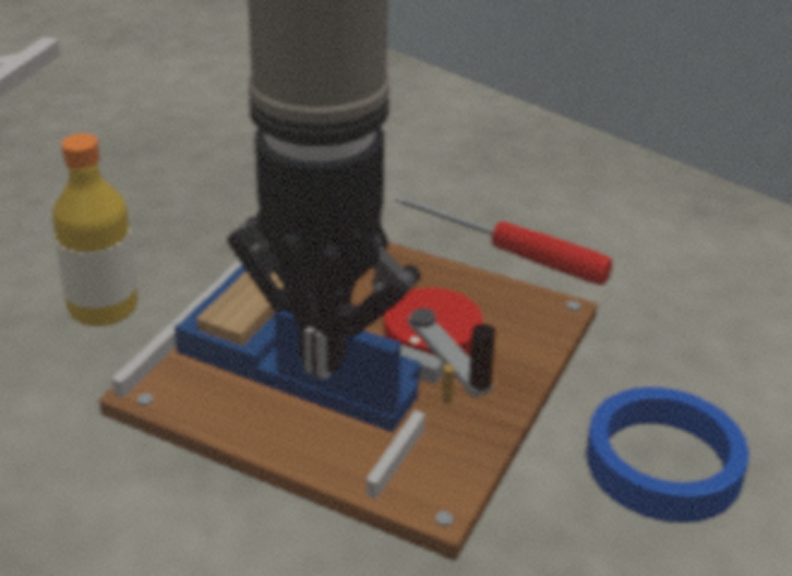

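The carriage is at its stop. The force jumped from about 3 N to 14 N and the fingers stopped moving, with the plate now around crop (340,360). I'll back off and clear upward.

drive_tool([
  {"tx": -0.5,"ty": -0.14,"tz": 0,"rx": 0,"ry": 0,"rz": 0,"grip": 1},
  {"tx": -0.8,"ty": -0.23,"tz": 0,"rx": 0,"ry": 0,"rz": 0,"grip": 1},
  {"tx": -0.5,"ty": -0.14,"tz": 0.5,"rx": 0,"ry": 0,"rz": 0,"grip": 1},
  {"tx": 0,"ty": 0,"tz": 1,"rx": 0,"ry": 0,"rz": 0,"grip": 1},
  {"tx": 0,"ty": 0,"tz": 1,"rx": 0,"ry": 0,"rz": 0,"grip": 1},
  {"tx": 0,"ty": 0,"tz": 1,"rx": 0,"ry": 0,"rz": 0,"grip": 1},
  {"tx": 0,"ty": -1,"tz": 1,"rx": 0,"ry": 0,"rz": 0,"grip": 1},
  {"tx": 0,"ty": -1,"tz": 1,"rx": 0,"ry": 0,"rz": 0,"grip": 1},
  {"tx": 0,"ty": -1,"tz": 1,"rx": 0,"ry": 0,"rz": 0,"grip": 1},
  {"tx": 0,"ty": -1,"tz": 0,"rx": 0,"ry": 0,"rz": 0,"grip": 1},
])

```text
clock: 15.1
tcp_pos: [0.444, -0.2069, 0.1937]
orientation: [-0.439, 3.106, -0.002]
contact_force: [0.9, 0.8, -0.5]
grip_width: -0.0001
```

drive_tool([
  {"tx": 0,"ty": -1,"tz": 0,"rx": 0,"ry": 0,"rz": 0,"grip": 1},
  {"tx": 0,"ty": -1,"tz": 0,"rx": 0,"ry": 0,"rz": 0,"grip": 1},
  {"tx": 0,"ty": -1,"tz": 0,"rx": 0,"ry": 0,"rz": 0,"grip": 1},
  {"tx": 0,"ty": -1,"tz": 0,"rx": 0,"ry": 0,"rz": 0,"grip": 1},
  {"tx": 0,"ty": 0,"tz": 0,"rx": 0,"ry": 0,"rz": 0,"grip": 1},
])

```text
clock: 15.72
tcp_pos: [0.4426, -0.2872, 0.192]
orientation: [-0.435, 3.11, -0.001]
contact_force: [0.3, 0.3, 0.2]
grip_width: -0.0002
```

```bash
python3 - <<'E'
from h import *
f=eyes.grab_frame("top")
b=cv2.resize(f["frame"][100:330,230:530],None,fx=2.6,fy=2.6,interpolation=2);cv2.imwrite("pics/top8c.png",b)
a=eyes.grab_frame("side")["frame"];cv2.imwrite("pics/side8c.png",cv2.resize(a[130:370,190:520],None,fx=2.4,fy=2.4,interpolation=2))
print(status.get_obs()["tcp_pos"],status.get_obs()["contact_force"])
q=np.exp(1j*np.radians(16));t=.534-.0965j
for n in("side","top"):
  f=eyes.grab_frame(n)
  m=spotter.masks_of(n,"rail")
  if m:
    v,u=np.nonzero(m[0]["mask"]);P=np.array([pt(f,x,y) for x,y in zip(u,v)]);P=P[(P[:,2]>.04)&(P[:,2]<.06)]
    z=((P[:,0]+1j*P[:,1])-t)/q*1e3;print(n,m[0]["confidence"],"x",np.percentile(z.real,[1,99]),"y",np.percentile(z.imag,[2,98]),np.median(P[:,2]))
E
```

```text
[ 0.44296556 -0.28518512  0.19159631] [ 1.04718747  0.7006375  -0.49123475]
side 0.6 x [-45.97184929  90.67955212] y [ 72.61739983 110.05802765] 0.049074082394890056
top 0.97 x [-45.20666654  74.23548873] y [ 73.33862131 109.45824094] 0.05037696795377189
```

View pics/top8c.png

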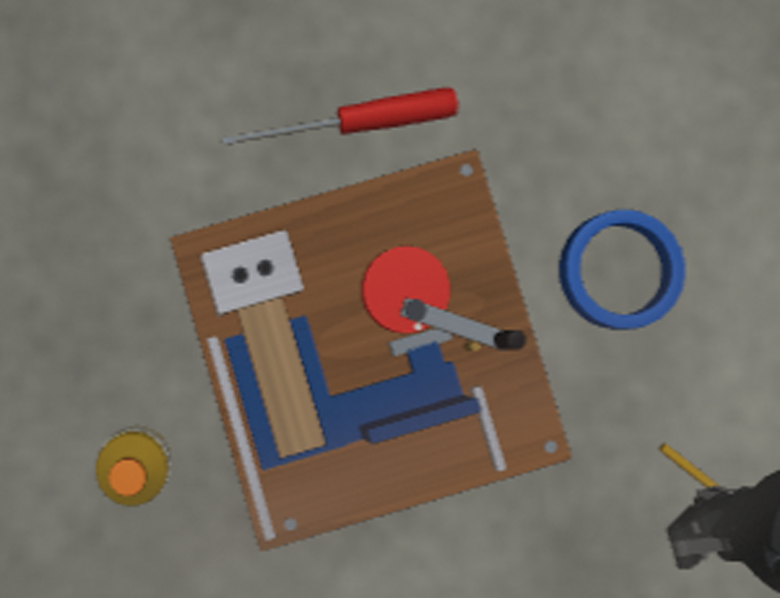

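View pics/side8c.png

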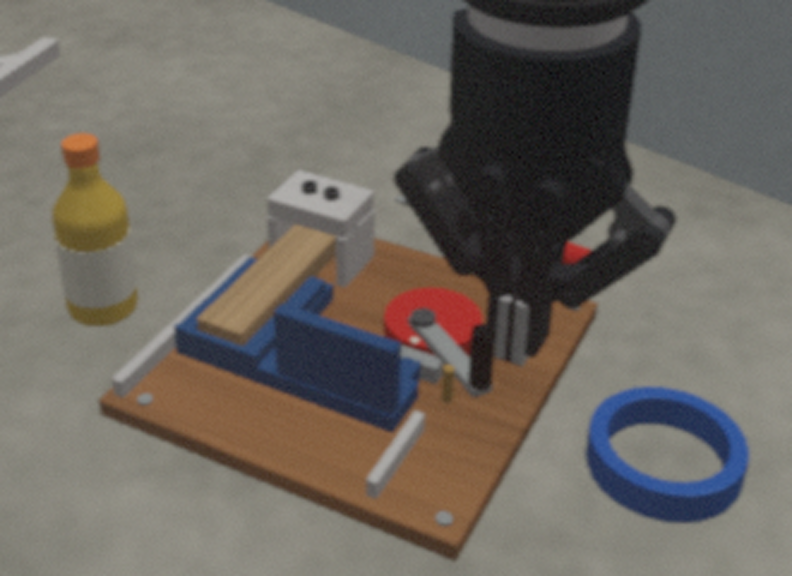

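The top crop shows the lever on the pin at (473,346), with the cam's low point toward the carriage. The carriage has moved about 45 crop pixels (roughly 36 mm). The rail's rear end is at jig x of about -46 mm (expected -48), and its front is under the guide. The bystanders haven't moved and the arm is clear, so I'm handing in.

```bash
python3 -c "
from h import *
print(workorder.hand_in())"
```

```text
the job is handed in; nothing more can be done
None
```

I turned the cam to its low point, then pushed the carriage fully forward, and handed the job in at about 16 s of the 48 s allowed. The hand-in gave no verdict, so the results below come from my own checks.

- **Cam:** I pushed the post clockwise with shut fingertips until it stopped, at about 10 N. The pictures show the lever bar against the brass pin and the white dot facing the carriage. The carriage was still fully back at that point.
- **Carriage:** I pushed the back plate forward until the force jumped from about 3 N to about 14 N and it stopped moving. The pictures show about 36 mm of travel.
- **Rail:** It lies flat in the tray with its front end under the drill guide. Its rear end measured at x -46 mm in the jig's frame, against -48 mm expected. Its middle across the tray is at y 91 mm, against 90 mm expected.
- **Bystanders:** The bottle, tape roll and screwdriver look unmoved in the last top picture.
- **Arm:** It ended clear of everything, with almost no contact force.

No check failed. The first batch of moves was refused for its format before anything moved. The jig position from the side camera was about 2 mm and 0.5° off the top camera's, so I used the top camera's.

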